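# Stroke in a run of time-switch tabs

## Robot

A 6-joint arm with a two-finger parallel gripper is mounted at the origin on a cart in front of the work surface, level with it; the furniture and walls round the work are solid. World frame = base frame: x ahead of the robot, y to its left, z up, the work surface at z = 0. Lengths are in m, angles in degrees, forces in N, time in s.
With the tool pointing down it reaches from about 0.35 to 0.875 m from the base axis. Payload 4.2 kg.
Tool frame: the origin (TCP) lies at the very end of the fingers, on their centre line; the grasp point (between the pads) lies 19 mm behind it; z points along the fingers, y is the line along which they close (so a half turn about z gives the same grasp; the last joint's range is limited). The gripper opens to 87 mm and grips with 3 to 60 N. Pads are 19 mm wide; open, the fingers measure 117 mm over their backs; the gripper's body (75 mm by 190 mm) begins 51 mm behind the grasp point.
Start: joints at [91.02, 22.042, 0.453, 0, -68.411, -14.817], TCP at [0.149, 0.607, 0.223] pointing down, gripper open.
Joint ranges: [-179.83, 179.83], [-69.29, 118.12], [-61.27, 80.66], [-181.25, 117.63], [-171.15, -9.14], [-177.46, 177.46]. Speed limits (degrees/s): [159.86, 159.86, 180, 180, 180, 180].

## Interface

Orientations are given as a 3x3 rotation matrix whose columns are the frame's x, y, z axes.
In Python, from station import sense, cams, r gives the robot as it stands. The module is installed in compiled form; this text tells all that it offers.
- The arm moves only by the tool step_arm, never from a script. Its argument "targets" is text: rows parted by semicolons, each of 4 numbers parted by spaces: the shift along the tool's x, y, z in cm, then the turn about the tool's z in degrees. In form: x y z turn; .... A call has 1 to 12 rows; each row shifts and turns the commanded pose from where the row before left it, along the tool's axes as they then stand; what a row does not reach is not made up. A row lasts 1/12 s, in which the tool goes at most 41.7 mm and 7.16 degrees, less where a joint would pass 70% of its speed; a pose out of reach is approached as far as the arm can. A call with a gripper value outside its range is refused whole. "claw" is the finger opening in cm, from 0 to 8.7, set as the call begins (left out, the last holds). The fingers move at their own pace and stop on an object; the grip force is fixed at half the most. Time passes only in rows, so rows that do not move let the fingers close. It gives the time, the measured TCP pose, the force, the opening and the grip force at its end, in the units of the state.
- sense(): the state, without advancing time (a new reading comes with each control period).
- cams.capture(name): name is "scene" or "side" or "wrist"; returns a dict with "frame" (384x512x3 uint8, blue, green, red), "vertical_fov" (degrees; the focal length in pixels is half the picture's height over the tangent of half this angle, whatever the lens; pixels are square), "cx", "cy" (the principal point, pixels), "eye" and "rotation" of the camera in the world; the wrist camera has in their place "tool_from_camera" (4x4, takes a point from camera to tool coordinates, whose origin is the TCP and whose axes are the flange's). Camera axes: x right, y down, z forward; pixel columns grow to the right and rows downward; lengths in m; the calibration is good to about 2 mm. A picture is of the moment at which its call begins: read the wrist's pose just before it. There is no depth.
- r.finish_job(): hands the job in; it is judged then, once.
The state is a dict: "time_s": time; "joints": joint angles; "joint_velocities": joint speeds; "effort": joint torques, N m; "tcp_pos": TCP position; "ee_rot": TCP orientation; "wrist_force": force on the tool from outside, world axes, zero at the start; "moment": the same for the moment, N m; "gripper_width": opening from 0.0 (shut) to 1.0 (fully open); "gripper_force": force on a finger pad.
Only numpy, scipy, OpenCV 4.12 (cv2) and the standard library are available. Lean on these libraries where they do the work, as an engineer would, in place of code of your own. Each camera call takes 0.05 s, during which the arm holds its last target. There are 200 camera calls.

## Task

Set the time switch: with your fingertips, stroke round the run of five raised tabs on the dial, clockwise as seen from above, pushing them in gently one after another until each is about level with the face. Make it one stroke, keeping the fingertips within about 3 cm of the dial from the first tab to the last. Leave the lone raised tab up, disturb nothing lying on or around the dial, and pick nothing up.

Things in the scene. Friction and masses are not known exactly. Their poses are not given: they have to be found in the camera images.
- dial: grey round time-switch dial on a short foot, fixed on the bench, 172 mm across, z up; origin: centre of the foot's underside. Flat face 85 mm above the bench. Ten ivory tabs on a circle of 70 mm radius, 36 degrees (43 mm) apart: five neighbours raised, one raised alone, four already in. In its frame tab_1 lies at 0 degrees (+x), tab_2 at -36, ... tab_5 at -144, tab_lone at -252 degrees: clockwise from above
- tab_1_top (a point): top of raised tab 1 of the run, counted clockwise from above: middle of its rounded back, moving with it; x outward from the dial's centre, z up. The tab is 16 mm wide radially and rounded along the circle (24 mm radius), a low hump 36 mm long; raised it stands 8 mm over the face, pushed in 1 mm
- tab_1 (a joint): how far tab_1 is pushed in, m: 0 raised, 0.007 fully in (stop). Slides straight down with about 2.5 N of friction and stays where it is left
- tab_2_top (a point): top of raised tab 2 of the run, counted clockwise from above: middle of its rounded back, moving with it; x outward from the dial's centre, z up. The tab is 16 mm wide radially and rounded along the circle (24 mm radius), a low hump 36 mm long; raised it stands 8 mm over the face, pushed in 1 mm
- tab_2 (a joint): how far tab_2 is pushed in, m: 0 raised, 0.007 fully in (stop). Slides straight down with about 2.5 N of friction and stays where it is left
- tab_3_top (a point): top of raised tab 3 of the run, counted clockwise from above: middle of its rounded back, moving with it; x outward from the dial's centre, z up. The tab is 16 mm wide radially and rounded along the circle (24 mm radius), a low hump 36 mm long; raised it stands 8 mm over the face, pushed in 1 mm
- tab_3 (a joint): how far tab_3 is pushed in, m: 0 raised, 0.007 fully in (stop). Slides straight down with about 2.5 N of friction and stays where it is left
- tab_4_top (a point): top of raised tab 4 of the run, counted clockwise from above: middle of its rounded back, moving with it; x outward from the dial's centre, z up. The tab is 16 mm wide radially and rounded along the circle (24 mm radius), a low hump 36 mm long; raised it stands 8 mm over the face, pushed in 1 mm
- tab_4 (a joint): how far tab_4 is pushed in, m: 0 raised, 0.007 fully in (stop). Slides straight down with about 2.5 N of friction and stays where it is left
- tab_5_top (a point): top of raised tab 5 of the run, counted clockwise from above: middle of its rounded back, moving with it; x outward from the dial's centre, z up. The tab is 16 mm wide radially and rounded along the circle (24 mm radius), a low hump 36 mm long; raised it stands 8 mm over the face, pushed in 1 mm
- tab_5 (a joint): how far tab_5 is pushed in, m: 0 raised, 0.007 fully in (stop). Slides straight down with about 2.5 N of friction and stays where it is left
- tab_lone_top (a point): top of the raised tab that stands by itself, the third after tab_5 (clockwise): middle of its rounded back, moving with it; x outward from the dial's centre, z up. The tab is 16 mm wide radially and rounded along the circle (24 mm radius), a low hump 36 mm long; raised it stands 8 mm over the face, pushed in 1 mm
- tab_lone (a joint): how far tab_lone is pushed in, m: 0 raised, 0.007 fully in (stop). Slides straight down with about 2.5 N of friction and stays where it is left
- wheel: brass clock wheel with its arbor, 26 mm across, 11 mm high, lying loose on the middle of the dial; origin at the centre of its underside. A bystander
- jar: small dark jar with a pink lid, 20 mm across, 18 mm high, standing loose on the middle of the dial; origin at the centre of its underside. A bystander
- loupe: black eyeglass, 36 mm across, 31 mm high, standing on the bench to the right of the dial; origin at the centre of its underside. A bystander
- tweezers: steel tweezers, 116 mm long along their y, 9 mm wide, 10 mm high, lying on the bench farther right; origin at the centre of its underside. A bystander

How it is judged (in metres and radians):
On the way, in this order (a step that is already met when the one before it is completed fails the run):
1. tab 1 of the run, counted clockwise, is pushed in (value of joint tab_1 above 0.0045 m), for 0.05 s.
2. tab 2 of the run, counted clockwise, is pushed in (value of joint tab_2 above 0.0045 m), for 0.05 s.
3. tab 3 of the run, counted clockwise, is pushed in (value of joint tab_3 above 0.0045 m), for 0.05 s.
4. tab 4 of the run, counted clockwise, is pushed in (value of joint tab_4 above 0.0045 m), for 0.05 s.
5. tab 5 of the run, counted clockwise, is pushed in (value of joint tab_5 above 0.0045 m), for 0.05 s.
At the end, for the whole second after the job is handed in: all five tabs of the run are pushed in by more than 4.5 of their 7 mm, the lone tab by less than 2 mm, and the wheel, jar, loupe and tweezers lie within 12 mm of where they were (value of joint each of tab_1, tab_2, tab_3, tab_4, tab_5 above 0.0045 m and value of joint tab_lone below 0.002 m and distance of each of wheel, jar, loupe, tweezers from where it was at the start of the episode below 0.012 m); the robot touches nothing.
It fails at once if the fingers press on the dial or a tab with more than 40 N (contact force between the arm and dial above 40 N).
It fails at once if the lone tab is pushed in by more than 2 mm (value of joint tab_lone above 0.002 m).
It fails at once if the stroke is broken off: after the first tab is in and before the last is, the fingertips rise more than about 60 mm over the dial's face (value of joint tab_1 above 0.0045 m and value of joint tab_5 below 0.0045 m and z of the grasp point in the frame of dial above 0.165 m).
It fails at once if a bystander is moved by more than 12 mm, lifted or carried (distance of any of wheel, jar, loupe, tweezers from where it was at the start of the episode above 0.012 m).
It also fails if it takes over 42 s, if anything falls off the work surface, if the arm or the gripper's body presses on something with over 40 N, if the wrist force passes 120 N, or if a joint passes its speed limit or range.

## Working session

There is one attempt and no reset: what is moved stays moved. The work goes in short steps, Python scripts to look and compute and a tool call to move; the robot and the scene stay as the last step left them, time stands still between calls to the robot, and variables do not carry over. Pictures are saved under pics/ and viewed, at most 10 in all, crops included, and the job is handed in when it is done.

Besides the shell and the picture viewer there is one more tool, called by a JSON object that holds its "name" and its "arguments". step_arm: Moves the arm, as the interface text tells. Its arguments: {"type":"object","properties":{"targets":{"type":"string"},"claw":{"type":"number"}},"required":["targets"]}

```bash
mkdir -p pics; cat > h.py <<'E'
from station import sense, cams, r
import numpy as np, cv2
def cap(n):
    s=sense(); c=cams.capture(n); 
    if 'eye' in c: R=np.array(c['rotation']);e=np.array(c['eye'])
    else:
        T=np.array(c['tool_from_camera']);W=np.array(s['ee_rot']);R=W@T[:3,:3];e=W@T[:3,3]+np.array(s['tcp_pos'])
    f=c['frame'].shape[0]/2/np.tan(np.radians(c['vertical_fov']/2))
    return c['frame'],(f,c['cx'],c['cy'],e,R)
def onz(K,u,v,z):
    f,cx,cy,e,R=K; d=R@np.array([(u-cx)/f,(v-cy)/f,1]); return e+d*(z-e[2])/d[2]
def proj(K,p):
    f,cx,cy,e,R=K; q=R.T@(np.array(p)-e); return cx+f*q[0]/q[2],cy+f*q[1]/q[2]
E
python3 - <<'E'
from h import *
import pickle
s=sense();print(s['time_s'],s['tcp_pos'],np.round(s['ee_rot'],3),s['gripper_width'])
o={}
for n in['scene','side','wrist']:
    o[n]=cap(n);cv2.imwrite(f'pics/{n}0.png',o[n][0]);print(n,np.round(o[n][1][3],3),o[n][1][0])
pickle.dump(o,open('o0.pkl','wb'))
cv2.imwrite('pics/a.png',cv2.resize(np.hstack([o['scene'][0],o['side'][0]]),(800,300)))
E
```

```text
0.0 [0.14887268 0.60638981 0.22146079] [[ 0.971 -0.239 -0.   ]
 [-0.239 -0.971 -0.002]
 [ 0.     0.002 -1.   ]] 1.0057786927665808
scene [ 0.169 -0.362  0.751] 395.2890292763109
side [0.391 1.049 0.455] 410.96964090256455
wrist [0.221 0.589 0.384] 322.77106886885974
```

View pics/a.png

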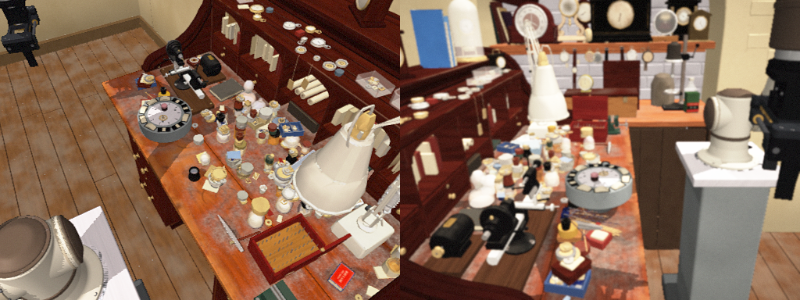

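View pics/wrist0.png

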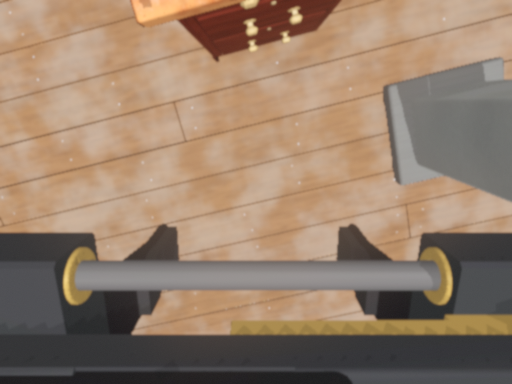

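The overview shows the dial at about (210,150) in the scene view and (256,236) in the side view. The wrist camera sees only floor.

```bash
python3 - <<'E'
from h import *
import pickle
o=pickle.load(open('o0.pkl','rb'))
a=cv2.resize(o['scene'][0][95:195,150:270],None,fx=6.6,fy=6.6*.45/.45)
a=cv2.resize(o['scene'][0][110:195,165:265],(400,340),interpolation=3)
b=cv2.resize(o['side'][0][195:280,205:305],(400,340),interpolation=3)
cv2.imwrite('pics/b.png',np.hstack([a,b]))
print(onz(o['scene'][1],210,150,.085),onz(o['side'][1],256,229,.085))
E
```

```text
[0.42431988 0.30022949 0.085     ] [0.42985876 0.32787403 0.085     ]
```

View pics/b.png

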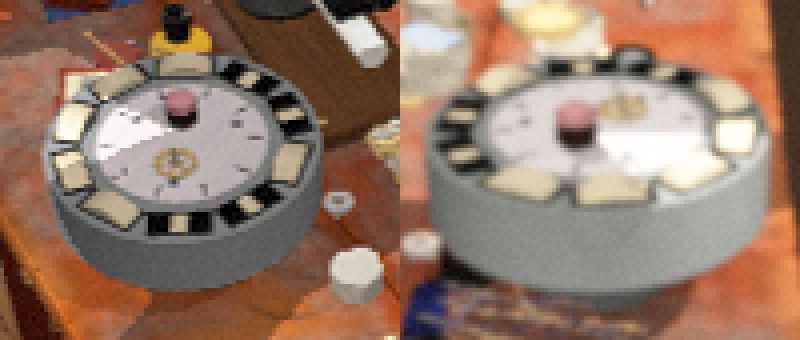

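The run's five raised tabs lie on the left and top-left of the dial in the scene crop, from (112,210), tab 1, to (187,65), tab 5. The lone tab is at (290,160), with the jar and wheel in the middle. Next I bring the wrist camera over the dial.

{"name": "step_arm", "arguments": {"targets": "2.5 2.7 0 0;2.5 2.7 0 0;2.5 2.7 0 0;2.5 2.7 0 0;2.5 2.7 0 0;2.5 2.7 0 0;2.5 2.7 0 0;2.8 2.7 0 0;0 0 0 0;0 0 0 0"}}

```text
time_s: 0.98
tcp_pos: [0.2954, 0.3472, 0.2227]
ee_rot: [[0.97, -0.242, 0.0], [-0.242, -0.97, 0.0], [-0.0, -0.0, -1.0]]
wrist_force: [-0.3, 0.1, -0.3]
gripper_width: 1.003
gripper_force: 0.0
```

```bash
python3 - <<'E'
from h import *
import pickle
s=sense();print(s['time_s'],s['tcp_pos'],np.round(s['ee_rot'],3),s['wrist_force'],s['joints'])
o=cap('wrist');pickle.dump(o,open('w1.pkl','wb'))
cv2.imwrite('pics/w1.png',o[0]);print(o[1][3])
E
```

```text
0.9833 [0.29535016 0.34720202 0.2227389 ] [[ 0.97  -0.242  0.   ]
 [-0.242 -0.97   0.   ]
 [-0.    -0.    -1.   ]] [-0.34200897  0.11545302 -0.25607362] [ 7.01308254e+01  5.29924483e+00 -2.20630309e+01 -7.68781514e-03
 -6.26107890e+01  5.89476551e+00]
[0.36738542 0.3290051  0.38540101]
```

View pics/w1.png

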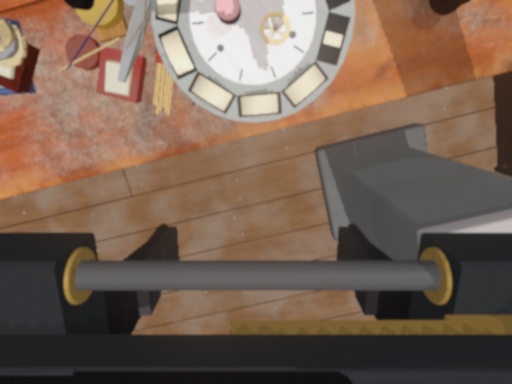

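The dial's lower half shows at the top of the wrist picture, with its centre near (255,22). I move on 9 cm along tool x.

{"name": "step_arm", "arguments": {"targets": "3 0 0 0;3 0 0 0;3 0 0 0;0 0 0 0;0 0 0 0"}}

```text
time_s: 1.45
tcp_pos: [0.3826, 0.328, 0.2217]
ee_rot: [[0.971, -0.24, -0.001], [-0.24, -0.971, -0.001], [-0.001, 0.001, -1.0]]
wrist_force: [-0.8, -0.5, 0.1]
gripper_width: 0.998
gripper_force: 0.0
```

```bash
python3 - <<'E'
from h import *
import pickle
s=sense();print(s['time_s'],s['tcp_pos'],s['wrist_force'],s['joints'])
o=cap('wrist');pickle.dump(o,open('w2.pkl','wb'))
cv2.imwrite('pics/w2.png',cv2.resize(o[0][:270],(800,422)));print(o[1][3])
E
```

```text
1.45 [0.38262084 0.32803856 0.22171767] [-0.76498716 -0.48084904  0.10995196] [ 5.90870107e+01  1.02913407e+01 -1.62082010e+01 -1.17277455e-02
 -6.35725146e+01  1.70607470e+01]
[0.45483188 0.31023211 0.38434427]
```

View pics/w2.png

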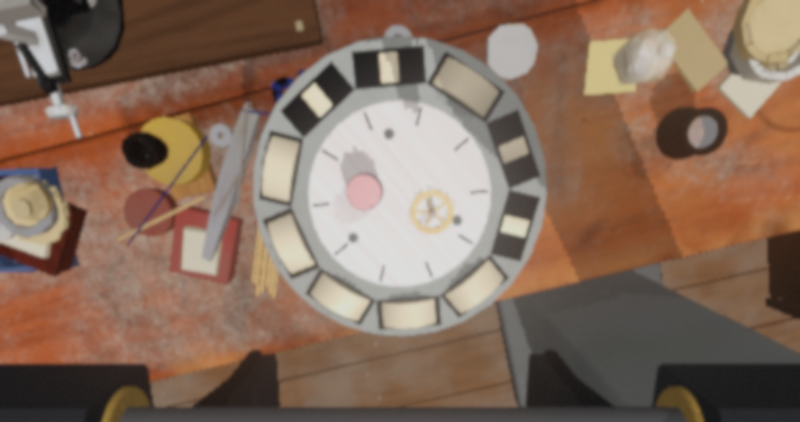

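In the wrist view (800-wide picture) the run reads clockwise: tab 1 (475,288), tab 2 (410,313), tab 3 (340,297), tab 4 (290,245) and tab 5 (280,168). The lone tab is at (467,85), the jar at (363,190) and the wheel at (432,210).

```bash
cat > m.py <<'E'
from h import *
import pickle
def blobs(fr,guess):
    lab=cv2.cvtColor(fr,cv2.COLOR_BGR2LAB).astype(int); out=[]
    for u,v in guess:
        u,v=int(u),int(v); m=np.zeros(fr.shape[:2],np.uint8)
        ref=np.median(lab[v-2:v+3,u-2:u+3].reshape(-1,3),0)
        d=np.abs(lab-ref); m[(d[...,0]<45)&(d[...,1]<10)&(d[...,2]<10)]=1
        w=np.zeros_like(m);cv2.circle(w,(u,v),26,1,-1);m&=w
        m=cv2.morphologyEx(m,cv2.MORPH_OPEN,np.ones((3,3),np.uint8))
        n,l,st,c=cv2.connectedComponentsWithStats(m,connectivity=4);k=l[v,u]
        (cx,cy),sz,a=cv2.minAreaRect(np.argwhere(l==k)[:,::-1].astype(np.float32))
        out.append((cx,cy,st[k][4],*np.round(sz,1)))
    return np.array(out)
def tri(Ks,uvs):
    A=np.zeros((3,3));b=np.zeros(3)
    for (f,cx,cy,e,R),(u,v) in zip(Ks,uvs):
        d=R@np.array([(u-cx)/f,(v-cy)/f,1]);d/=np.linalg.norm(d);P=np.eye(3)-np.outer(d,d);A+=P;b+=P@e
    return np.linalg.solve(A,b)
E
python3 - <<'E'
from m import *
w1=pickle.load(open('w1.pkl','rb'));w2=pickle.load(open('w2.pkl','rb'));o=pickle.load(open('o0.pkl','rb'))
g2=np.array([(475,288),(410,313),(340,297),(290,245),(280,168),(467,85)])/1.5625
b2=blobs(w2[0],g2);b1=blobs(w1[0],[(304,85),(260,104),(212,93),(177,51)])
gs=np.array([(112,210),(70,170),(70,122),(118,84),(187,65),(290,160)])/4+[165,110]
bs=blobs(o['scene'][0],gs)
np.set_printoptions(precision=4,suppress=True)
print(b2);print(b1);print(bs)
for i in range(4):print(i+1,tri([w1[1],w2[1]],[b1[i][:2],b2[i][:2]]))
for i in range(6):print('s',i+1,tri([o['scene'][1],w2[1]],[bs[i][:2],b2[i][:2]]))
P=np.array([onz(w2[1],*b[:2],.093) for b in b2])[:,:2]
a=np.radians([0,-36,-72,-108,-144,-252]);Q=.07*np.c_[np.cos(a),np.sin(a)]
z=P@[1,1j];q=Q@[1,1j]
t=np.angle(np.sum((z-z.mean())*np.conj(q-q.mean())));sc=np.abs(np.sum((z-z.mean())*np.conj(q-q.mean())))/np.sum(abs(q-q.mean())**2)
c=z.mean()-np.exp(1j*t)*q.mean();print('centre',c,'rot',np.degrees(t),'scale',sc,'resid mm',1e3*abs(z-c-sc*0-np.exp(1j*t)*q))
print(P)
E
```

```text
[[305.552  185.7302 630.      20.5     34.5   ]
 [261.802  202.5198 573.      19.1     32.5   ]
 [216.7874 192.2039 565.      33.9     18.2   ]
 [182.2    157.9    617.      34.9     22.8   ]
 [177.2832 107.659  683.      19.9     37.7   ]
 [298.6292  53.6184 813.      38.8     23.3   ]]
[[304.9621  84.6448 716.      18.9     39.8   ]
 [259.25   104.25   661.      19.      35.6   ]
 [211.7206  93.1324 676.      37.4     18.7   ]
 [176.3277  53.3215 735.      40.2     19.1   ]]
[[193.3846 160.9231  62.      11.1      6.1   ]
 [183.5    153.      37.       6.       5.    ]
 [182.     140.      53.       8.       6.    ]
 [193.8    129.6     56.       5.4     10.7   ]
 [211.     125.5     60.       5.      12.    ]
 [236.5    150.      60.       8.       7.    ]]
1 [0.3699 0.2856 0.0943]
2 [0.3637 0.3282 0.0949]
3 [0.3828 0.3666 0.0922]
4 [0.4214 0.3878 0.0907]
s 1 [0.3705 0.2833 0.0898]
s 2 [0.3627 0.3273 0.0834]
s 3 [0.3804 0.3689 0.0839]
s 4 [0.4214 0.3906 0.0841]
s 5 [0.4659 0.3809 0.0856]
s 6 [0.4818 0.267  0.0853]
centre (0.43265841290647666+0.3173726291352053j) rot -153.08081293429595 scale 1.0123574593730142 resid mm [1.394  0.5032 0.1912 2.0205 0.8128 0.756 ]
[[0.3693 0.2847]
 [0.3631 0.3282]
 [0.3831 0.3668]
 [0.4219 0.3885]
 [0.4653 0.3794]
 [0.4828 0.2675]]
```

```bash
python3 - <<'E'
from m import *
w2=pickle.load(open('w2.pkl','rb'));o=pickle.load(open('o0.pkl','rb'))
np.set_printoptions(precision=3,suppress=True)
for n,a,b in [('cap',(145,150),(209,112)),('stack',(28,200),(189,98)),('lathe',(25,40),(224,60)),('jar',(363,190),(210,133)),('wheel',(432,210),(209,150))]:
    print(n,tri([w2[1],o['scene'][1]],[np.array(a)/1.5625,b]))
for y,x in[(.6,0)]:pass
cv2.imwrite('pics/c.png',np.hstack([cv2.resize(o['scene'][0][40:190,160:300],(373,400)),cv2.resize(o['side'][0][150:330,20:300],(427,400))]))
E
```

```text
cap [0.497 0.461 0.062]
stack [0.482 0.553 0.055]
lathe [0.509 0.387 0.255]
jar [0.443 0.335 0.105]
wheel [0.421 0.3   0.086]
```

View pics/c.png

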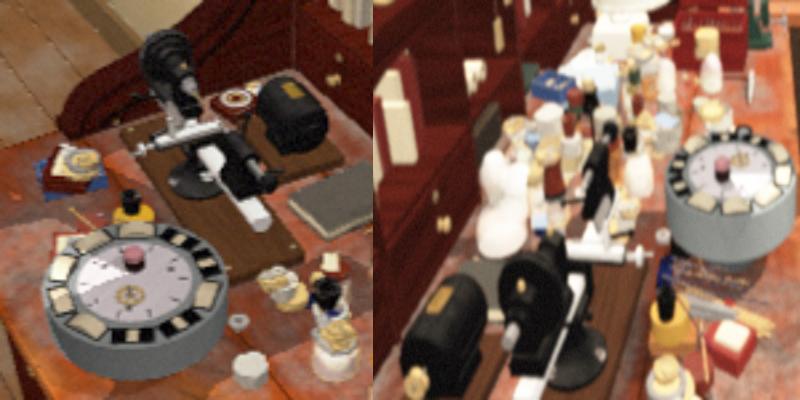

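Bottle and stack are low and the lathe is more than 9 cm clear, so I keep this tool orientation. I close the fingers and go over tab 1.

{"name": "step_arm", "arguments": {"targets": "-0.2 2.2 0 0;0 2.2 0 0;0 0 2 0;0 0 2 0;0 0 2 0;0 0 2 0;0 0 1.5 0;0 0 1.2 0;0 0 0.6 0;0 0 0 0;0 0 0 0;0 0 0 0", "claw": 0}}

```text
time_s: 2.5
tcp_pos: [0.3697, 0.286, 0.1104]
ee_rot: [[0.971, -0.237, 0.001], [-0.237, -0.971, 0.001], [0.001, -0.002, -1.0]]
wrist_force: [0.1, 0.3, -0.2]
gripper_width: 0.173
gripper_force: 0.0
```

```bash
python3 - <<'E'
from m import *
s=sense();print(s['time_s'],s['tcp_pos'],s['wrist_force'],s['gripper_width'])
w=cap('wrist');a=cap('scene');b=cap('side')
u,v=map(int,proj(a[1],s['tcp_pos']));u2,v2=map(int,proj(b[1],s['tcp_pos']));print(u,v,u2,v2)
f=lambda i,u,v:cv2.resize(i[v-40:v+40,u-40:u+40],(300,300),interpolation=2)
cv2.imwrite('pics/d.png',np.hstack([f(a[0],u,v),f(b[0],u2,v2)]))
E
```

```text
2.5 [0.36974583 0.28597772 0.11042994] [ 0.12471311  0.25625053 -0.22613415] 0.17269539813690746
190 153 286 208
```

View pics/d.png

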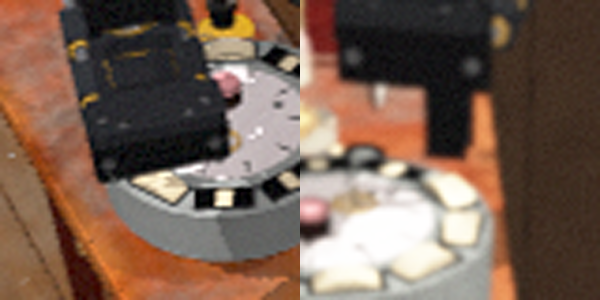

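The fingers hang above tab 1 (side view, tip at (450,155)) and are still closing. I descend slowly.

{"name": "step_arm", "arguments": {"targets": "0 0 0 0;0 0 0 0;0 0 0 0;0 0 0.6 0;0 0 0.5 0;0 0 0.2 0;0 0 0 0"}}

```text
time_s: 3.23
tcp_pos: [0.3692, 0.2845, 0.0956]
ee_rot: [[0.971, -0.239, -0.001], [-0.239, -0.971, -0.002], [-0.001, 0.002, -1.0]]
wrist_force: [0.1, 0.7, 0.4]
gripper_width: 0.001
gripper_force: 0.0
```

{"name": "step_arm", "arguments": {"targets": "0 0 0.2 0;0 0 0.2 0;0 0 0 0"}}

```text
time_s: 3.48
tcp_pos: [0.3697, 0.2851, 0.0924]
ee_rot: [[0.971, -0.238, 0.0], [-0.238, -0.971, -0.0], [0.0, 0.0, -1.0]]
wrist_force: [0.0, 0.7, 0.8]
gripper_width: 0.008
gripper_force: 0.0
```

{"name": "step_arm", "arguments": {"targets": "0 0 0.1 0;0 0 0.1 0;0 0 0 0"}}

```text
time_s: 3.73
tcp_pos: [0.3697, 0.2852, 0.0906]
ee_rot: [[0.971, -0.238, 0.0], [-0.238, -0.971, 0.0], [0.0, -0.0, -1.0]]
wrist_force: [-0.5, 1.4, 1.0]
gripper_width: 0.006
gripper_force: 0.6
```

{"name": "step_arm", "arguments": {"targets": "0 0 0.1 0;0 0 0.1 0;0 0 0 0"}}

```text
time_s: 3.98
tcp_pos: [0.3697, 0.2852, 0.0885]
ee_rot: [[0.971, -0.238, 0.0], [-0.238, -0.971, 0.0], [0.0, -0.0, -1.0]]
wrist_force: [1.4, -0.0, 2.5]
gripper_width: 0.003
gripper_force: 0.7
```

{"name": "step_arm", "arguments": {"targets": "0 0 0.1 0;0 0 0 0;0 0 0 0"}}

```text
time_s: 4.23
tcp_pos: [0.3697, 0.2852, 0.0875]
ee_rot: [[0.971, -0.238, 0.0], [-0.238, -0.971, 0.0], [0.0, -0.0, -1.0]]
wrist_force: [0.9, -0.2, 1.2]
gripper_width: 0.004
gripper_force: 0.6
```

{"name": "step_arm", "arguments": {"targets": "0 0 0.05 0;0 0 0.05 0;0 0 0 0"}}

```text
time_s: 4.48
tcp_pos: [0.3697, 0.2852, 0.0866]
ee_rot: [[0.971, -0.238, 0.0], [-0.238, -0.971, 0.0], [0.0, -0.0, -1.0]]
wrist_force: [0.8, 0.3, 1.3]
gripper_width: 0.005
gripper_force: 0.8
```

{"name": "step_arm", "arguments": {"targets": "0 0 0.05 0;0 0 0 0;0 0 0 0"}}

```text
time_s: 4.73
tcp_pos: [0.3697, 0.2852, 0.0863]
ee_rot: [[0.971, -0.238, 0.0], [-0.238, -0.971, 0.0], [0.0, -0.0, -1.0]]
wrist_force: [-1.0, -0.5, 5.1]
gripper_width: -0.001
gripper_force: 2.3
```

Contact with the stop came at z of about 0.0863 (5 N), so tab 1 is in. I stroke on to tab 2, rising only 4.5 mm between tabs.

{"name": "step_arm", "arguments": {"targets": "-0.22 -0.39 -0.25 0;-0.22 -0.39 -0.2 0;-0.22 -0.39 0 0;-0.22 -0.39 0 0;-0.23 -0.39 0 0;-0.1 -0.42 0 0;-0.1 -0.42 0 0;-0.1 -0.42 0.1 0;-0.1 -0.42 0.1 0;-0.1 -0.42 0.1 0;0 0 0.1 0;0 0 0 0"}}

```text
time_s: 5.73
tcp_pos: [0.364, 0.3293, 0.0865]
ee_rot: [[0.971, -0.238, 0.001], [-0.238, -0.971, 0.002], [0.0, -0.002, -1.0]]
wrist_force: [1.0, 0.4, -0.1]
gripper_width: 0.003
gripper_force: 0.2
```

{"name": "step_arm", "arguments": {"targets": "0.02 -0.42 -0.2 0;0.03 -0.42 -0.2 0;0.03 -0.42 0 0;0.03 -0.42 0 0;0.03 -0.41 0 0;0.16 -0.4 0 0;0.16 -0.4 0 0;0.16 -0.4 0.1 0;0.17 -0.4 0.1 0;0.17 -0.42 0.1 0;0 0 0.1 0;0 0 0 0"}}

```text
time_s: 6.73
tcp_pos: [0.3835, 0.3669, 0.0866]
ee_rot: [[0.971, -0.238, 0.001], [-0.238, -0.971, 0.002], [0.001, -0.002, -1.0]]
wrist_force: [0.4, 0.6, 0.4]
gripper_width: 0.007
gripper_force: 0.4
```

{"name": "step_arm", "arguments": {"targets": "0.28 -0.34 -0.2 0;0.28 -0.34 -0.2 0;0.28 -0.33 0 0;0.28 -0.33 0 0;0.27 -0.33 0 0;0.37 -0.24 0 0;0.37 -0.24 0 0;0.37 -0.24 0.1 0;0.37 -0.25 0.1 0;0.36 -0.25 0.1 0;0 0 0.1 0;0 0 0 0"}}

```text
time_s: 7.73
tcp_pos: [0.4219, 0.3867, 0.0865]
ee_rot: [[0.971, -0.239, 0.001], [-0.239, -0.971, 0.001], [0.001, -0.001, -1.0]]
wrist_force: [0.7, 0.2, 0.9]
gripper_width: 0.003
gripper_force: 0.4
```

{"name": "step_arm", "arguments": {"targets": "0.42 -0.1 -0.2 0;0.42 -0.1 -0.2 0;0.42 -0.1 0 0;0.43 -0.1 0 0;0.43 -0.1 0 0;0.44 0.03 0 0;0.44 0.03 0 0;0.44 0.03 0.1 0;0.44 0.03 0.1 0;0.44 0.03 0.1 0;0 0 0.1 0;0 0 0 0"}}

```text
time_s: 8.73
tcp_pos: [0.4647, 0.3792, 0.0865]
ee_rot: [[0.971, -0.239, 0.001], [-0.239, -0.971, 0.0], [0.001, -0.0, -1.0]]
wrist_force: [0.9, -0.2, 1.7]
gripper_width: 0.001
gripper_force: 0.6
```

{"name": "step_arm", "arguments": {"targets": "0 0 0.05 0;0 0 0 0;0 0 0 0"}}

```text
time_s: 8.98
tcp_pos: [0.4642, 0.3794, 0.0864]
ee_rot: [[0.971, -0.238, 0.001], [-0.238, -0.971, 0.0], [0.001, -0.001, -1.0]]
wrist_force: [1.5, -0.5, 3.4]
gripper_width: 0.007
gripper_force: 1.5
```

Tab 5 is against its stop at the same height. I lift off and look.

{"name": "step_arm", "arguments": {"targets": "0 0 -1 0;0 0 -2.5 0;0 0 -2.5 0;0 0 -2.5 0;0 0 -2.5 0;0 0 -2.5 0;-2.3 2.3 0 0;-2.2 2.3 0 0;-2.2 2.3 0 0;0 0 0 0;0 0 0 0", "claw": 8.7}}

```text
time_s: 9.9
tcp_pos: [0.3809, 0.3275, 0.2218]
ee_rot: [[0.971, -0.237, -0.0], [-0.237, -0.971, 0.001], [-0.0, -0.001, -1.0]]
wrist_force: [0.7, 0.7, 0.0]
gripper_width: 0.758
gripper_force: 0.0
```

```bash
python3 - <<'E'
from m import *
s=sense();print(s['time_s'],s['tcp_pos'],s['wrist_force'])
w=cap('wrist');b=cap('side');o=pickle.load(open('o0.pkl','rb'))
f=lambda i:cv2.resize(i[195:280,205:305],(400,300),interpolation=3)
cv2.imwrite('pics/e.png',np.vstack([np.hstack([f(o['side'][0]),f(b[0])]),cv2.resize(w[0][:190],(800,297))]))
E
```

```text
9.9 [0.38088131 0.32750958 0.22179825] [0.72481365 0.70516246 0.03027442]
```

View pics/e.png

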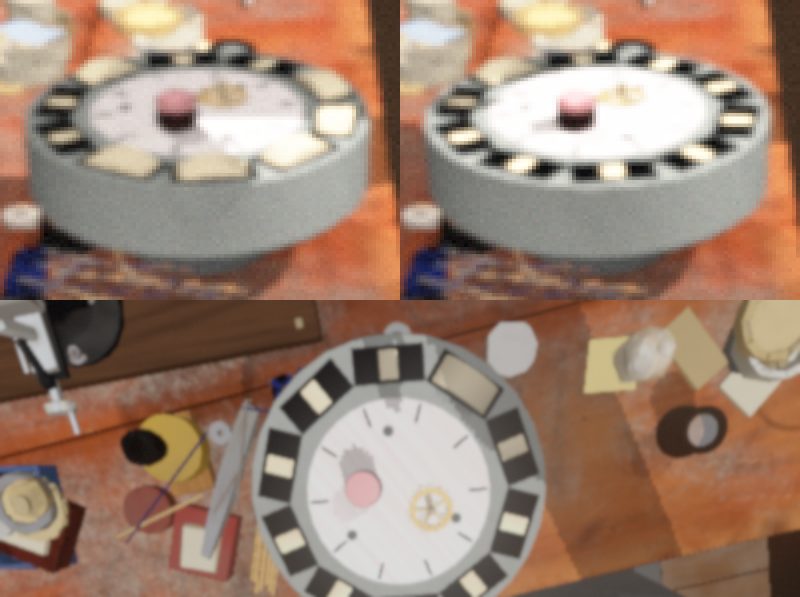

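The side view shows all five run tabs pushed in like the others. The lone tab is still up (wrist view, (467,382)), and the jar and wheel have not moved. I hand in.

```bash
python3 -c "
from station import r
print(r.finish_job())"
```

```text
the job is handed in; nothing more can be done
None
```

I stroked all five tabs of the run in, in clockwise order. The final pictures show them level with the tabs already in, the lone tab still up and nothing disturbed; the job is handed in, and no verdict was shown.

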